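# Pack the ball-joint press cups away, nested in their tray

### The arm

A 6-joint arm with a two-finger parallel gripper is mounted at the origin on the work surface. World frame = base frame: x ahead of the robot, y to its left, z up, the work surface at z = 0. Lengths are in mm, angles in degrees, forces in N, time in s.
With the tool pointing down it reaches from about 300 to 850 mm from the base axis. Payload 4.2 kg.
Tool frame: the origin (TCP) lies midway between the tips of the shut fingers; the grasp point (between the pads) lies 19 mm behind it; z points along the fingers, y is the line along which they close (so a half turn about z gives the same grasp; the last joint's range is limited). The gripper opens to 91 mm and grips with 3 to 60 N. Pads are 32 mm wide; open, the fingers measure 118 mm over their backs; the gripper's body (76 mm by 178 mm) begins 60 mm behind the grasp point.
Start: joints at [-70.875, 18.312, 89.639, -0, 72.044, -1.146], TCP at [199.221, -539.402, 213.976] pointing down, gripper open.
Joint ranges: [-177.97, 177.97], [-48.28, 115.42], [12.27, 149.76], [-77.06, 257.06], [2.81, 150.46], [-146.56, 146.56]. Speed limits (degrees/s): [147.25, 147.25, 180, 180, 180, 180].

### API

Orientations are given as [roll, pitch, yaw] about the fixed x, y, z axes, in that order (R = Rz(yaw) Ry(pitch) Rx(roll)).
In Python, from workcell import env, imaging gives the robot as it stands (env), with the cameras (imaging).
- The arm moves only by the shell command python3 drive.py 'ROWS' [OPENING] [FORCE]. ROWS is a JSON list of rows, 1 to 8 of them, each written [[dx, dy, dz], [rx, ry, rz]]: dx, dy, dz in mm, then a rotation vector rx, ry, rz in degrees; each row shifts and turns the commanded pose from where the row before left it, along the tool's axes as they then stand; what a row does not reach is not made up. A row lasts 1/10 s, in which the tool goes at most 50 mm and 8.59 degrees, less where a joint would pass 70% of its speed; a pose out of reach is approached as far as the arm can. OPENING is the finger opening in mm, set as the command begins (- or left out keeps the last). The fingers move at their own pace and stop on an object; FORCE is the grip in N (left out, the last holds). Time passes only in rows, so rows that do not move let the fingers close. It prints the time, the measured TCP pose, the force, the opening and the grip force at its end. Input that does not fit is refused with a message, and nothing moves.
- env.state(): the state, without advancing time (a new reading comes with each control period).
- imaging.grab_frame(name): name is "scene" or "side" or "wrist"; returns the picture (384x512x3 uint8, blue, green, red); there is no depth.
- imaging.camera_model(name): a dict with "fx", "fy", "cx", "cy" (pixels), "T" (4x4, takes a point from camera to world coordinates). Camera axes: x right, y up, looking along -z (the intrinsics and any distortion apply to the point x, -y, -z); pixel columns grow to the right and rows downward; lengths in mm; the calibration is good to about 2 mm. The wrist camera is an equidistant fisheye: a pixel r from the principal point sees the ray r / f radians off the axis. A picture is of the moment at which its call begins: read the wrist's pose just before it. camera_model takes no time and is no camera call; for the wrist camera it gives the pose at the moment of the call.
- env.job_done(): hands the job in; it is judged then, once.
The state is a dict: "time_s": time; "qpos": joint angles; "qvel": joint speeds; "effort": joint torques, N m; "ee_pos": TCP position; "ee_rot": TCP orientation; "force": force on the tool from outside, world axes, zero at the start; "torque": the same for the moment, N m; "gripper_width": finger opening in mm; "gripper_force": force on a finger pad.
Only numpy, scipy, OpenCV 4.12 (cv2) and the standard library are available. Lean on these libraries where they do the work, as an engineer would, in place of code of your own. Each camera call takes 0.05 s, during which the arm holds its last target. There are 200 camera calls.

### The job

One receiver cup of the ball-joint press has been left lying on its side: stand it upright on the bench and let go, so that it can be taken afresh by the rim. Nest the whole set, mouths up, every cup fully home inside the next larger one, with the largest left standing in its pocket of the black tray. Lower the cups in, do not drop them, and leave everything else on the bench where it lies.

Things in the scene. Friction and masses are not known exactly. Their poses are not given: they have to be found in the camera images.
- cup_a: largest steel receiver cup, a plain turned cylinder open at the top: outside diameter 83 mm, bore 71 mm, length 62 mm, floor 14 mm thick, foot bevelled by 3.5 mm (a dark screw hole 18 mm wide is marked in the middle of the floor). 0.95 kg or so. Stands mouth up in the tray's pocket. Origin: centre of its underside; z runs from base to mouth
- cup_b: second cup, same form: outside diameter 65 mm, bore 58 mm, length 62 mm, floor 14 mm, about 0.6 kg. Stands mouth up on the bench. Origin: centre of its underside; z runs from base to mouth. All cups are equally long and have equally thick floors, so each nested cup stands 14 mm proud of the one that holds it
- cup_c: third cup, same form: outside diameter 52 mm, bore 45 mm, length 62 mm, floor 14 mm, about 0.42 kg. Starts lying on its side on the bench, on one of 16 narrow flats so it does not roll of itself. Origin: centre of its base (the closed end), on the cup's axis; its x axis (not z) runs from base to mouth, so x is level at the start and must point up at the end
- cup_d: smallest cup, same form: outside diameter 39 mm, bore 30 mm, length 62 mm, floor 14 mm, about 0.28 kg. Stands mouth up on the bench. Origin: centre of its underside; z runs from base to mouth
- tray: black moulded drawer tray of the press set, fixed to the bench: 170 mm (its x) by 250 mm (its y), walls 26 mm high and 4 mm thick, floor 4 mm thick. Origin: centre of its underside. Its pocket for the largest cup is a rectangle of about 94 by 106 mm, centred 33 mm to -x and 68 mm to +y of the origin; low dividers part it from the channel of the forcing screw and from some flat steel discs
- screw: bystander: steel forcing screw, 143 mm long, 24 mm thick, lying loose in the tray's channel along the tray's x. Origin: underside of its middle
- caliper: bystander: red brake caliper, 100 mm (its x, from -54 to +46) by 150 mm (its y) by 73 mm high, 2.6 kg. Origin: centre of its underside
- spray_can: bystander: upright spray can, 66 mm diameter, 190 mm high. Origin: centre of its underside
- carton: bystander: small red repair-kit carton, 80 mm (its x) by 60 mm (its y) by 70 mm high. Origin: centre of its underside
- wrench: bystander: wrench 170 mm long lying flat along its x beside the tipped cup, 38 mm wide at the most, 8 mm high. Origin: under the middle of its length
- driver: bystander: screwdriver 170 mm long lying along its x near the tipped cup, handle (its -x half) 26 mm thick. Origin: under the middle of its length
- pliers: bystander: pliers, 200 mm (its x) by 57 mm (its y) by 15 mm high, lying on the far left. Origin: on the bench, under their middle

How it is judged:
By the outcome, as a careful person would: the job done as asked, in the order asked, and still so for the second after the job is handed in, with the robot touching nothing.
It also fails if it takes over 72 s, if anything falls off the work surface, if the arm or the gripper's body presses on something with over 40 N, if the wrist force passes 120 N, or if a joint passes its speed limit or range.

## Working session

There is one attempt and no reset: what is moved stays moved. The work goes in short steps, Python scripts to look and compute and a shell command to move; the robot and the scene stay as the last step left them, time stands still between calls to the robot, and variables do not carry over. Pictures are saved under pics/ and viewed, at most 10 in all, crops included, and the job is handed in when it is done.

```bash
ls; mkdir -p pics
python3 - <<'E'
from workcell import env, imaging
import cv2,numpy as np
for n in ("scene","side"):
    im=imaging.grab_frame(n); cv2.imwrite(f"pics/{n}0.png",im)
    m=imaging.camera_model(n); print(n,m["fx"],m["fy"],m["cx"],m["cy"],[k for k in m]); print(np.round(m["T"],3))
s=env.state(); print(s)
E
```

```text
drive.py
pics
workcell.py
scene 495.88991899513303 495.88991899513303 255.07063643412144 184.2780791086316 ['fx', 'fy', 'cx', 'cy', 'T']
[[ 8.730000e-01 -2.880000e-01  3.930000e-01  1.103696e+03]
 [ 4.870000e-01  5.130000e-01 -7.070000e-01 -9.388000e+02]
 [ 2.000000e-03  8.090000e-01  5.880000e-01  8.734770e+02]
 [ 0.000000e+00  0.000000e+00  0.000000e+00  1.000000e+00]]
side 493.0408778075219 493.0408778075219 250.2999934752381 194.16471920243308 ['fx', 'fy', 'cx', 'cy', 'T']
[[-9.25000e-01  2.73000e-01 -2.65000e-01  2.36579e+02]
 [-3.80000e-01 -6.97000e-01  6.08000e-01  7.13101e+02]
 [-1.90000e-02  6.63000e-01  7.48000e-01  9.33538e+02]
 [ 0.00000e+00  0.00000e+00  0.00000e+00  1.00000e+00]]
{'time_s': 0.1, 'qpos': array([-7.08749698e+01,  1.83477783e+01,  8.96971975e+01, -2.01373218e-04,
        7.20428407e+01, -1.14374371e+00]), 'qvel': array([-0.01383534, -0.11119505, -0.12595879, -0.0128624 , -0.16697923,
        0.11458403]), 'effort': array([ 1.60399886e-04, -4.13333845e+01, -2.32508433e+01,  7.27462582e-02,
        4.21212043e-02, -4.38673669e-05]), 'ee_pos': array([ 199.07427039, -538.98390455,  213.22137754]), 'ee_rot': array([-1.79912197e+02, -1.56145431e-03,  2.02688350e+01]), 'force': array([ 0.38307817, -1.29703821,  0.33098977]), 'torque': array([-0.04028713,  0.00681083, -0.00242259]), 'gripper_force': 0.0, 'gripper_width': 91.12294317358304}
```

View pics/scene0.png

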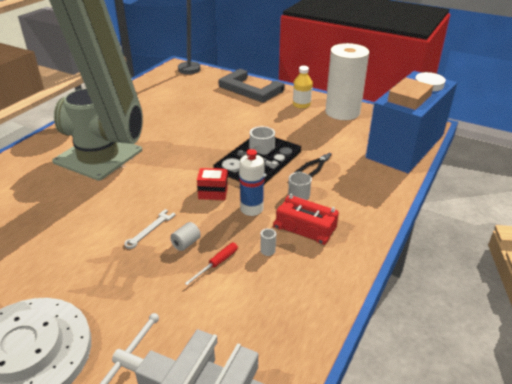

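View pics/side0.png

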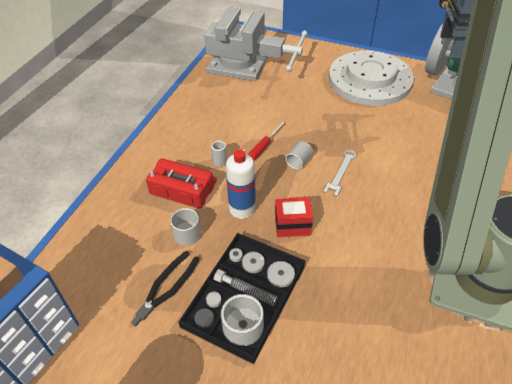

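The scene view shows cup_a in the tray at (263,137), cup_b at (299,186), cup_d at (268,242) and tipped cup_c at (185,237). In the side view they are at (242,318), (186,226), (219,152) and (300,155).

```bash
cat > h.py <<'E'
from workcell import env, imaging
import cv2,numpy as np
from scipy.spatial.transform import Rotation as R
def ray(n,px,m=None):
    m=m or imaging.camera_model(n); T=np.array(m["T"])
    x=(px[0]-m["cx"])/m["fx"]; y=(px[1]-m["cy"])/m["fy"]
    if n=="wrist":
        r=np.hypot(x,y); s=np.sin(r)/r if r>1e-9 else 1; d=np.array([x*s,-y*s,-np.cos(r)])
    else: d=np.array([x,-y,-1.])
    d=T[:3,:3]@d; return T[:3,3],d/np.linalg.norm(d)
def onz(n,px,z,m=None):
    o,d=ray(n,px,m); return (o+d*(z-o[2])/d[2])
def two(p1,p2):
    o1,d1=ray("scene",p1);o2,d2=ray("side",p2)
    A=np.array([d1,-d2]).T; t=np.linalg.lstsq(A,o2-o1,rcond=None)[0]
    a=o1+d1*t[0];b=o2+d2*t[1]; return (a+b)/2,np.linalg.norm(a-b)
def steel(im):
    h=cv2.cvtColor(im,cv2.COLOR_BGR2HSV); return ((h[...,1]<70)&(h[...,2]>60)).astype(np.uint8)*255
def blob(im,c,mask=None):
    "steel component nearest pixel c: contour"
    cs,_=cv2.findContours(steel(im) if mask is None else mask,cv2.RETR_EXTERNAL,cv2.CHAIN_APPROX_NONE)
    cs=[k for k in cs if cv2.contourArea(k)>30]
    return max(cs,key=lambda k:cv2.pointPolygonTest(k,c,True))
E
python3 - <<'E'
from h import *
P={"a":((263,137),(242,318)),"b":((299,186),(186,226)),"c":((185,237),(300,155)),"d":((268,242),(219,152))}
ims={n:cv2.imread(f"pics/{n}0.png") for n in("scene","side")}
rows=[]
for i,n in enumerate(("scene","side")):
    r=[]
    for k in P:
        x,y=P[k][i]; r.append(cv2.resize(ims[n][y-32:y+32,x-25:x+25],(200,256),interpolation=cv2.INTER_CUBIC))
        if k!="a":
            c=blob(ims[n],P[k][i]); b=cv2.boundingRect(c); M=cv2.moments(c); print(n,k,b,cv2.contourArea(c),M["m10"]/M["m00"],M["m01"]/M["m00"])
    rows.append(np.hstack(r))
cv2.imwrite("pics/m.png",np.vstack(rows))
for k in P: print(k,two(*P[k]))
E
```

```text
scene b (289, 170, 24, 29) 489.0 299.58691206543966 184.11042944785277
scene c (171, 222, 29, 29) 516.0 184.95251937984497 235.94089147286823
scene d (260, 228, 17, 28) 344.5 267.8930817610063 241.30091920657955
side b (170, 208, 31, 38) 866.0 185.40723633564278 226.19668976135486
side c (285, 141, 28, 29) 489.0 298.79686434901157 154.77062031356508
side d (211, 140, 44, 46) 971.0 232.97442499141778 165.32612427051149
a (array([443.81771514, 298.44912734,  44.63087769]), np.float64(1.9232077033240624))
b (array([656.67738301, 125.77778262,  32.8144478 ]), np.float64(1.2140784416555819))
c (array([ 490.25689048, -203.41561504,   22.64757883]), np.float64(1.8793305023993827))
d (array([ 689.39738615, -126.71316271,   33.47488455]), np.float64(0.07659239007824191))
```

View pics/m.png

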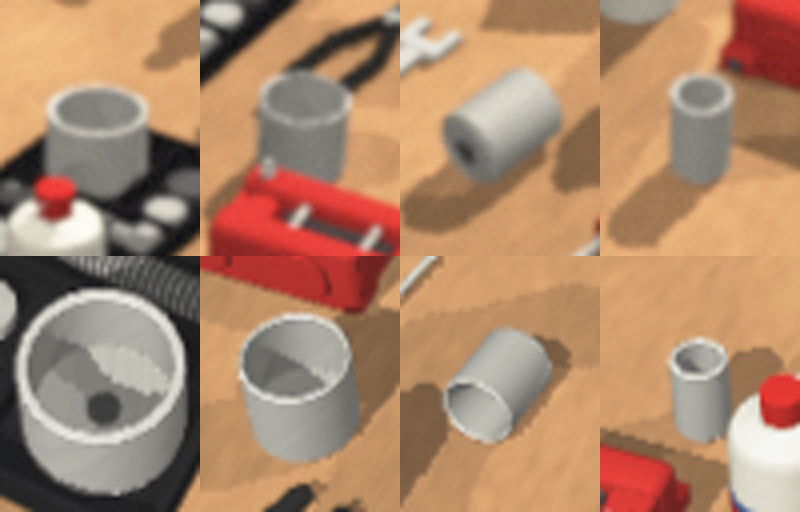

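Run:
```python
from h import *
def pr(t,p): print(t,np.round(p,1))
for k,z,s,d in (("a",66,(262.25,132.5),(242.25,313.25)),("b",62,(300.25,179),(184.75,219.5)),("d",62,(268.5,233.75),(218.5,146))):
    pr(k,onz("scene",s,z)); pr(k,onz("side",d,z)); t,e=two(s,d); pr("  two",np.r_[t,e])
pr("c base",onz("scene",(175.5,241.75),26)); pr("c mouth",onz("side",(295,161.5),26))
pr("can",two((252,152),(239,155))[0])
for n,px in (("scene",[(127,246),(172,212),(188,286),(236,245),(236,247)]),("side",[(335,190),(351,152),(283,124),(248,160),(283,236),(311,234),(310,225)])):
    for p in px: pr(n+str(p),onz(n,p,5))
pr("carton top corners",[onz("side",p,70)[:2] for p in((275,201),(309,198),(313,219),(277,221))])
pr("caliper",[onz("side",p,40)[:2] for p in((150,180),(165,162),(215,183),(197,203))])
pr("tray corners top",[onz("side",p,26)[:2] for p in((240,236),(307,267),(248,355),(181,318))])
```

```text
a [446.  290.8  66. ]
a [441.5 298.5  66. ]
  two [4.426e+02 2.967e+02 6.200e+01 4.000e-01]
b [660.6 120.6  62. ]
b [654.8 129.4  62. ]
  two [657.6 126.4  57.3   1. ]
d [ 690.6 -127.6   62. ]
d [ 685.7 -120.1   62. ]
  two [ 688.2 -123.7   58.     0.9]
c base [ 483.3 -232.1   26. ]
c mouth [ 493.  -172.8   26. ]
can [568.1   7.8 185.4]
scene(127, 246) [ 370.  -287.7    5. ]
scene(172, 212) [ 387.1 -121.8    5. ]
scene(188, 286) [ 583.6 -322.3    5. ]
scene(236, 245) [ 609.5 -149.     5. ]
scene(236, 247) [ 613.3 -155.3    5. ]
side(335, 190) [ 371.8 -133.1    5. ]
side(351, 152) [ 369.6 -282.8    5. ]
side(283, 124) [ 580.6 -325.9    5. ]
side(248, 160) [ 618.  -153.2    5. ]
side(283, 236) [444.9  51.    5. ]
side(311, 234) [385.9  21.5   5. ]
side(310, 225) [396.2  -3.2   5. ]
carton top corners [[481.5   9.5]
 [411.4 -27.8]
 [384.   28.3]
 [456.8  63.1]]
caliper [[804.9  33.9]
 [800.8 -36.1]
 [648.8 -16. ]
 [661.4  58.9]]
tray corners top [[531.6 102. ]
 [363.4 125.6]
 [406.5 356.1]
 [561.7 335. ]]
```

Cup sizes, heights and gaps agree within about 8 mm, good enough to start. I'll go over cup_c for a wrist view.

```bash
python3 drive.py '[[[38, -21, 0], [0, 0, 0]], [[39, -22, 0], [0, 0, 0]], [[39, -22, 0], [0, 0, 0]], [[39, -22, 0], [0, 0, 0]], [[39, -22, 0], [0, 0, 0]], [[39, -22, 0], [0, 0, 0]], [[39, -22, 0], [0, 0, 0]], [[39, -22, 0], [0, 0, 0]]]'
python3 drive.py '[[[39, -22, 0], [0, 0, 0]], [[38, -21, 0], [0, 0, 0]], [[0, 0, 0], [0, 0, -8]], [[0, 0, 0], [0, 0, -8]], [[0, 0, 0], [0, 0, -8]], [[0, 0, 0], [0, 0, -8]], [[0, 0, 0], [0, 0, -8]], [[0, 0, 0], [0, 0, -8]]]'
python3 drive.py '[[[0, 0, 0], [0, 0, -8]], [[0, 0, 0], [0, 0, -4]], [[0, 0, 0], [0, 0, 0]]]'
cat >> h.py <<'E'
def rel(target,rpy=None):
    "delta in current tool axes to target TCP (and rotvec if rpy)"
    s=env.state(); r=R.from_euler("xyz",s["ee_rot"],degrees=True)
    out=r.inv().apply(np.array(target)-s["ee_pos"])
    print("delta tool",np.round(out,1))
    if rpy is not None:
        print("rotvec",np.round((r.inv()*R.from_euler("xyz",rpy,degrees=True)).as_rotvec(degrees=True),1))
def snap(name):
    m=imaging.camera_model("wrist"); im=imaging.grab_frame("wrist"); cv2.imwrite(f"pics/{name}.png",im)
    np.savez(f"pics/{name}.npz",**m); return im,m
def load(name):
    z=np.load(f"pics/{name}.npz"); return cv2.imread(f"pics/{name}.png"),{k:z[k] for k in z.files}
E
python3 - <<'E'
from h import *
im,m=snap("w1"); print(m["fx"],m["cx"],m["cy"],np.round(m["T"],2)); s=env.state(); print(s["ee_pos"],s["ee_rot"],s["qpos"],s["time_s"])
E
```

```text
time_s: 0.9
ee_pos: [431.0, -265.8, 213.8]
ee_rot: [-180.0, 0.0, 20.3]
force: [-0.1, -1.1, 0.9]
gripper_width: 91.1
gripper_force: 0.0
time_s: 1.7
ee_pos: [487.4, -200.3, 213.5]
ee_rot: [-179.9, 0.0, 68.6]
force: [-0.4, 0.2, 0.1]
gripper_width: 91.3
gripper_force: 0.0
time_s: 2.0
ee_pos: [487.4, -200.4, 213.6]
ee_rot: [-180.0, -0.0, 80.3]
force: [0.7, 0.5, 0.6]
gripper_width: 90.7
gripper_force: 0.0
297.3186396354542 260.36332739226117 191.79104077431535 [[ 9.9000e-01  1.6000e-01  4.0000e-02  4.9830e+02]
 [-1.7000e-01  9.5000e-01  2.5000e-01 -1.3276e+02]
 [-0.0000e+00 -2.5000e-01  9.7000e-01  3.8420e+02]
 [ 0.0000e+00  0.0000e+00  0.0000e+00  1.0000e+00]]
[ 487.45810646 -200.36367625  213.60200285] [-1.79958895e+02 -7.11216722e-03  8.01856670e+01] [-2.35929903e+01  1.40265569e+01  9.58072995e+01 -3.06349377e-03
  7.02077596e+01 -1.37776214e+01] 2.05
```

View pics/w1.png

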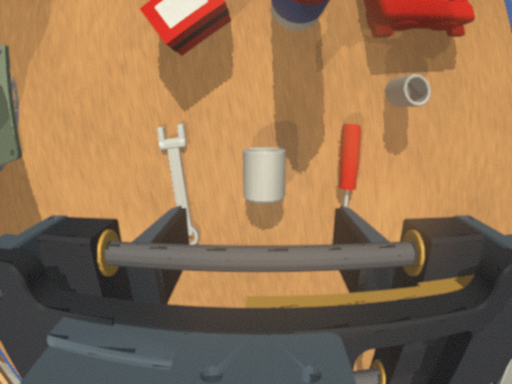

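The wrist view shows cup_c lying at about (265,175), mouth up in the picture (world +y). The wrench is well clear to the left and the driver to the right; cup_d's rim is at (415,90).

Run:
```python
from h import *
im,m=load("w1")
c=blob(im,(265,175)); r=cv2.minAreaRect(c); print(r,cv2.contourArea(c))
p=np.array([onz("wrist",q[0].astype(float),26,m)[:2] for q in c])
rr=cv2.minAreaRect(p.astype(np.float32)); print("z26",rr)
p2=np.array([onz("wrist",q[0].astype(float),45,m)[:2] for q in c]); print("z45",cv2.minAreaRect(p2.astype(np.float32)))
d=blob(im,(405,90)); print("d",cv2.boundingRect(d))
```

```text
((263.5, 174.5), (55.0, 41.0), 90.0) 2095.5
z26 ((490.0143127441406, -203.28018188476562), (69.28282928466797, 49.862369537353516), 81.00965881347656)
z45 ((490.45355224609375, -199.53948974609375), (65.6078109741211, 47.217525482177734), 81.00963592529297)
d (388, 74, 42, 32)
```

```bash
python3 drive.py '[[[0, 0, 0], [0, 0, -0.8]], [[0, 0, 0], [0, -7.5, 0]], [[0, 0, 0], [0, -7.5, 0]], [[0, 0, 0], [0, -7.5, 0]], [[0, 0, 0], [0, -7.5, 0]], [[0, 0, 0], [0, 0, 0]], [[0, 0, 0], [0, 0, 0]]]' 91
python3 - <<'E'
from h import *
rel((489.3,-207.5,11)); print(env.state()["qpos"])
s=env.state();print(R.from_euler("xyz",s["ee_rot"],degrees=True).as_matrix().round(3))
E
```

```text
time_s: 2.75
ee_pos: [487.9, -199.9, 213.7]
ee_rot: [-179.9, 29.9, 81.2]
force: [-0.1, -0.3, 0.4]
gripper_width: 90.8
gripper_force: 0.0
delta tool [ 94.7   2.8 179.4]
[ -5.12617816  14.9130094  101.41019235 -32.14123813  69.22275986
  16.85524846]
[[ 0.133  0.988 -0.077]
 [ 0.857 -0.154 -0.492]
 [-0.499 -0.001 -0.867]]
```

```bash
python3 drive.py '[[[47, 1.4, 0], [0, 0, 0]], [[47.7, 1.4, 0], [0, 0, 0]], [[0, 0, 45], [0, 0, 0]], [[0, 0, 45], [0, 0, 0]], [[0, 0, 40], [0, 0, 0]], [[0, 0, 25], [0, 0, 0]], [[0, 0, 14], [0, 0, 0]], [[0, 0, 0], [0, 0, 0]]]'
python3 - <<'E'
from h import *
rel((489.3,-207.5,11))
E
```

```text
time_s: 3.55
ee_pos: [489.2, -205.0, 19.5]
ee_rot: [-179.9, 30.0, 80.9]
force: [0.6, 1.2, 0.2]
gripper_width: 90.8
gripper_force: 0.0
delta tool [2.2 0.5 8.6]
```

Down the rest and close.

```bash
python3 drive.py '[[[2, 0.5, 8.5], [0, 0, 0]], [[0, 0, 0], [0, 0, 0]], [[0, 0, 0], [0, 0, 0]]]'
python3 drive.py '[[[0, 0, 0], [0, 0, 0]], [[0, 0, 0], [0, 0, 0]], [[0, 0, 0], [0, 0, 0]], [[0, 0, 0], [0, 0, 0]], [[0, 0, 0], [0, 0, 0]], [[0, 0, 0], [0, 0, 0]]]' 45 40
python3 drive.py '[[[0, 0, 0], [0, 0, 0]], [[0, 0, 0], [0, 0, 0]], [[0, 0, 0], [0, 0, 0]]]'
```

```text
time_s: 3.85
ee_pos: [490.9, -205.7, 12.6]
ee_rot: [179.9, 30.0, 81.0]
force: [-0.9, 0.4, 0.5]
gripper_width: 90.9
gripper_force: 0.0
time_s: 4.45
ee_pos: [490.2, -205.9, 11.9]
ee_rot: [180.0, 30.0, 81.1]
force: [0.6, 0.9, 0.6]
gripper_width: 50.7
gripper_force: 40.0
time_s: 4.75
ee_pos: [490.2, -205.9, 11.9]
ee_rot: [180.0, 30.0, 81.1]
force: [0.8, 0.6, 1.6]
gripper_width: 50.8
gripper_force: 40.0
```

```bash
python3 drive.py '[[[-10, 0, -17.3], [0, 0, 0]], [[-20, 0, -34.6], [0, 0, 0]], [[-20, 0, -34.6], [0, 0, 0]], [[0, 0, 0], [0, 0, 0]]]'
python3 drive.py '[[[0, 0, 0], [0, 7.5, 0]], [[0, 0, 0], [0, 7.5, 0]], [[0, 0, 0], [0, 7.5, 0]], [[0, 0, 0], [0, 7.5, 0]], [[0, 0, 0], [0, 7.5, 0]], [[0, 0, 0], [0, 7.5, 0]], [[0, 0, 0], [0, 7.5, 0]]]'
python3 drive.py '[[[0, 0, 0], [0, 7.5, 0]], [[0, 0, 0], [0, 7.5, 0]], [[0, 0, 0], [0, 7.5, 0]], [[0, 0, 0], [0, 7.5, 0]], [[0, 0, 0], [0, 7.5, 0]], [[0, 0, 0], [0, 0, 0]], [[0, 0, 0], [0, 0, 0]]]'
python3 - <<'E'
from h import *
s=env.state();r=R.from_euler("xyz",s["ee_rot"],degrees=True);print(r.as_matrix().round(3),s["qpos"])
rel((489,-200,36-19*.5))
for n in("scene","side"): cv2.imwrite(f"pics/{n}1.png",imaging.grab_frame(n))
a=cv2.imread("pics/scene1.png");b=cv2.imread("pics/side1.png")
cv2.imwrite("pics/m1.png",np.hstack([cv2.resize(a[150:290,110:250],(400,400)),cv2.resize(b[70:210,230:370],(400,400))]))
E
```

```text
time_s: 5.15
ee_pos: [493.0, -206.4, 116.0]
ee_rot: [179.4, 30.0, 80.8]
force: [0.3, 0.1, -2.7]
gripper_width: 50.6
gripper_force: 40.0
time_s: 5.85
ee_pos: [489.3, -206.1, 110.8]
ee_rot: [-179.9, -22.8, 81.0]
force: [0.9, -0.3, -4.2]
gripper_width: 51.1
gripper_force: 40.0
time_s: 6.55
ee_pos: [489.6, -206.0, 110.0]
ee_rot: [-179.6, -59.9, 80.7]
force: [-0.3, 0.0, -3.8]
gripper_width: 50.8
gripper_force: 40.0
[[ 0.081  0.988  0.133]
 [ 0.495 -0.156  0.855]
 [ 0.865 -0.003 -0.501]] [-48.93089447  40.62825676  94.07928203  41.51009259  92.48633693
 -56.79278706]
delta tool [-69.3  -1.2  46.9]
```

View pics/m1.png

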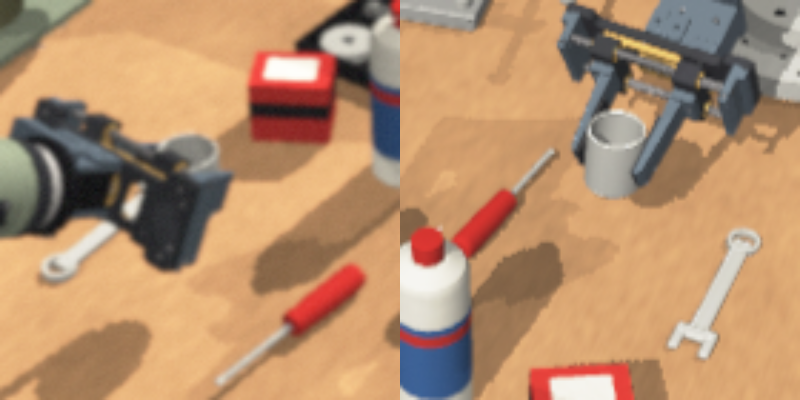

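The two crops show cup_c upright, mouth up, held about 80 mm over the bench and clear of the wrench and driver. I'll lower it.

```bash
python3 drive.py '[[[-17, 0, 10], [0, 0, 0]], [[-17, 0, 10], [0, 0, 0]], [[-17, 0, 10], [0, 0, 0]], [[-10, 0, 5.8], [0, 0, 0]], [[0, 0, 0], [0, 0, 0]], [[0, 0, 0], [0, 0, 0]]]'
python3 drive.py '[[[-1.7, 0, 1], [0, 0, 0]], [[-1.7, 0, 1], [0, 0, 0]], [[0, 0, 0], [0, 0, 0]], [[0, 0, 0], [0, 0, 0]]]'
```

```text
time_s: 7.25
ee_pos: [490.3, -205.4, 40.9]
ee_rot: [-180.0, -60.1, 81.0]
force: [0.6, 0.5, -3.4]
gripper_width: 50.8
gripper_force: 40.0
time_s: 7.65
ee_pos: [490.3, -205.6, 37.4]
ee_rot: [179.9, -60.0, 81.1]
force: [-0.0, -0.1, -4.3]
gripper_width: 50.7
gripper_force: 40.0
```

```bash
python3 drive.py '[[[-1.7, 0, 1], [0, 0, 0]], [[-1.7, 0, 1], [0, 0, 0]], [[0, 0, 0], [0, 0, 0]], [[0, 0, 0], [0, 0, 0]]]'
python3 drive.py '[[[-1.7, 0, 1], [0, 0, 0]], [[0, 0, 0], [0, 0, 0]], [[0, 0, 0], [0, 0, 0]]]'
python3 drive.py '[[[-1.7, 0, 1], [0, 0, 0]], [[0, 0, 0], [0, 0, 0]], [[0, 0, 0], [0, 0, 0]]]'
```

```text
time_s: 8.05
ee_pos: [490.2, -205.4, 33.1]
ee_rot: [-180.0, -60.0, 81.1]
force: [0.5, -0.1, -4.0]
gripper_width: 51.0
gripper_force: 40.0
time_s: 8.35
ee_pos: [490.2, -205.4, 31.2]
ee_rot: [-180.0, -60.0, 81.1]
force: [-0.3, 0.2, -3.7]
gripper_width: 50.7
gripper_force: 40.0
time_s: 8.65
ee_pos: [490.2, -205.4, 29.2]
ee_rot: [-180.0, -60.0, 81.1]
force: [0.4, 0.6, -4.1]
gripper_width: 50.7
gripper_force: 40.0
```

```bash
for i in 1 2; do python3 drive.py '[[[-0.9, 0, 0.5], [0, 0, 0]], [[-0.9, 0, 0.5], [0, 0, 0]], [[0, 0, 0], [0, 0, 0]], [[0, 0, 0], [0, 0, 0]]]' | grep -E "pos|force:"; done
```

```text
ee_pos: [490.2, -205.4, 27.2]
force: [-0.1, 0.6, -2.8]
gripper_force: 40.0
ee_pos: [490.3, -205.5, 25.9]
force: [-0.7, -2.4, 0.9]
gripper_force: 40.0
```

Contact with the bench: the weight has come off. I'll let go and back off along the tool axis.

```bash
python3 drive.py '[[[0, 0, 0], [0, 0, 0]], [[0, 0, 0], [0, 0, 0]], [[0, 0, 0], [0, 0, 0]], [[0, 0, 0], [0, 0, 0]], [[0, 0, 0], [0, 0, 0]]]' 80
python3 drive.py '[[[0, 0, -20], [0, 0, 0]], [[0, 0, -40], [0, 0, 0]], [[0, 0, -40], [0, 0, 0]], [[0, 0, -20], [0, 0, 0]], [[0, 0, 0], [0, 0, 0]]]' 91
python3 drive.py '[[[43, 0, -25], [0, 0, 0]], [[43, 0, -25], [0, 0, 0]], [[0, 0, 0], [0, -7.5, 0]], [[0, 0, 0], [0, -7.5, 0]], [[0, 0, 0], [0, -7.5, 0]], [[0, 0, 0], [0, -7.5, 0]], [[0, 0, 0], [0, -7.5, 0]], [[0, 0, 0], [0, -7.5, 0]]]'
python3 drive.py '[[[0, 0, 0], [0, -7.5, 0]], [[0, 0, 0], [0, -7.5, 0]], [[0, 0, 0], [0, 0, 0]], [[0, 0, 0], [0, 0, 0]]]'
python3 - <<'E'
from h import *
rel((655,95,260)); print(env.state()["qpos"]); im,m=snap("w2")
E
```

```text
time_s: 9.95
ee_pos: [490.2, -205.4, 25.1]
ee_rot: [-180.0, -60.0, 81.1]
force: [-0.1, -0.3, -0.0]
gripper_width: 80.1
gripper_force: 0.0
time_s: 10.45
ee_pos: [474.4, -310.8, 85.9]
ee_rot: [179.6, -59.8, 81.3]
force: [0.5, 0.1, -0.3]
gripper_width: 90.8
gripper_force: 0.0
time_s: 11.25
ee_pos: [473.7, -307.2, 184.2]
ee_rot: [-180.0, -14.8, 81.1]
force: [-0.4, 0.7, -0.8]
gripper_width: 91.1
gripper_force: 0.0
time_s: 11.65
ee_pos: [473.8, -306.7, 183.9]
ee_rot: [-179.9, -0.1, 81.2]
force: [0.3, 0.2, -0.1]
gripper_width: 91.0
gripper_force: 0.0
delta tool [424.8 117.7 -75.3]
[-3.41267989e+01  1.86043469e+01  9.36983449e+01  8.43573336e-02
  6.78288101e+01 -2.53885079e+01]
```

View pics/w2.png

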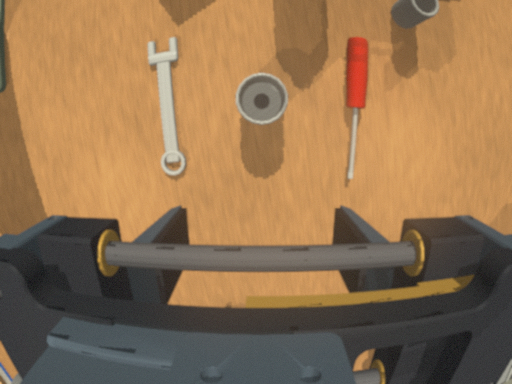

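The picture shows cup_c standing on its own, rim centred at about (262,98) with the screw hole concentric. Now up and over to view cups b and a.

```bash
python3 drive.py '[[[0, 0, -38], [0, 0, 0]], [[0, 0, -38], [0, 0, 0]], [[42, 11.8, 0], [0, 0, 0]], [[42, 11.8, 0], [0, 0, 0]], [[42, 11.8, 0], [0, 0, 0]], [[42, 11.8, 0], [0, 0, 0]], [[42, 11.8, 0], [0, 0, 0]], [[42, 11.8, 0], [0, 0, 0]]]' | grep pos
python3 drive.py '[[[42, 11.8, 0], [0, 0, 0]], [[42, 11.8, 0], [0, 0, 0]], [[42, 11.8, 0], [0, 0, 0]], [[42, 11.8, 0], [0, 0, 0]], [[0, 0, 0], [0, 0, 0]], [[0, 0, 0], [0, 0, 0]]]' | grep pos
cat >> h.py <<'E'
def rim(name,c,z,dia):
    im,m=load(name); k=blob(im,c)
    p=np.array([onz("wrist",q[0].astype(float),z,m)[:2] for q in k]).astype(np.float32)
    (e,ax,an)=cv2.fitEllipse(p); C,r=cv2.minEnclosingCircle(p)
    print(name,"z",z,"ellipse",np.round(e,1),np.round(ax,1),"enc",np.round(C,1),round(2*r,1),"want",dia,"bbox",cv2.boundingRect(k),"camxy",np.round(m["T"][:2,3],0))
E
python3 - <<'E'
from h import *
im,m=snap("w3"); rim("w2",(245,98),62,52)
E
```

```text
ee_pos: [583.7, -70.2, 259.6]
ee_pos: [656.1, 87.6, 258.9]
w2 z 62 ellipse [ 487.  -220.4] [49.6 50.1] enc [ 486.8 -220.5] 51.0 want 52 bbox (236, 73, 52, 52) camxy [ 484. -239.]
```

View pics/w3.png

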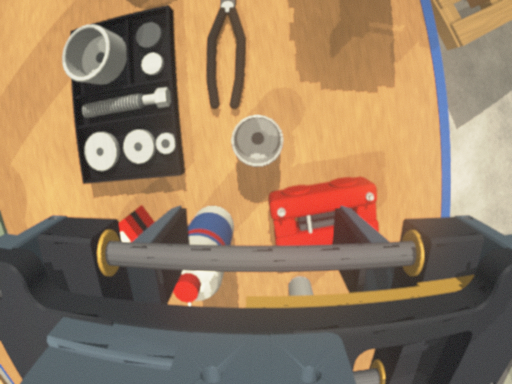

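The wrist view shows cup_b's rim centred at about (258,140), with the caliper to the lower right, the can to the lower left, and cup_a in the tray at (95,53).

Run:
```python
from h import *
rim("w3",(258,140),62,65)
rim("w3",(95,53),66,83)
im,m=load("w3")
print(onz("wrist",(94,51),66,m)); s=env.state(); print(s["ee_pos"],s["qpos"])
rel((656,127,85))
```

```text
w3 z 62 ellipse [656.4 127.1] [62.6 63.6] enc [656.3 127.1] 64.7 want 65 bbox (231, 115, 52, 52) camxy [666. 155.]
w3 z 66 ellipse [455.5 288.3] [ 83.9 114. ] enc [457.5 289.6] 112.9 want 83 bbox (62, 23, 66, 62) camxy [666. 155.]
[459.27582904 291.7611268   66.        ]
[655.86201718  86.78196823 259.37288874] [ 6.54568012e+00  2.52427552e+01  7.24166470e+01 -8.42625702e-03
  8.24800629e+01  1.55376039e+01]
delta tool [ 39.9  -5.7 174.4]
```

```bash
python3 drive.py '[[[40, -6, 0], [0, 0, 0]], [[0, 0, 40], [0, 0, 0]], [[0, 0, 45], [0, 0, 0]], [[0, 0, 45], [0, 0, 0]], [[0, 0, 30], [0, 0, 0]], [[0, 0, 0], [0, 0, 0]], [[0, 0, 0], [0, 0, 0]]]' 91 | grep pos
python3 - <<'E'
from h import *
rel((656.4,127.1,51))
E
```

```text
ee_pos: [656.6, 127.1, 101.3]
delta tool [-0.  -0.2 50.3]
```

```bash
python3 drive.py '[[[0, 0, 20], [0, 0, 0]], [[0, 0, 18], [0, 0, 0]], [[0, 0, 11.5], [0, 0, 0]], [[0, 0, 0], [0, 0, 0]], [[0, 0, 0], [0, 0, 0]]]' | grep -E "pos|force:"
python3 drive.py '[[[0, 0, 0], [0, 0, 0]], [[0, 0, 0], [0, 0, 0]], [[0, 0, 0], [0, 0, 0]], [[0, 0, 0], [0, 0, 0]], [[0, 0, 0], [0, 0, 0]], [[0, 0, 0], [0, 0, 0]]]' 58 50
python3 drive.py '[[[0, 0, -5], [0, 0, 0]], [[0, 0, -15], [0, 0, 0]], [[0, 0, -40], [0, 0, 0]], [[0, 0, -40], [0, 0, 0]], [[0, 0, -35], [0, 0, 0]], [[0, 0, 0], [0, 0, 0]], [[0, 0, 0], [0, 0, 0]]]'
```

```text
ee_pos: [657.1, 128.5, 52.7]
force: [-0.1, 0.2, 0.0]
gripper_force: 0.0
time_s: 14.95
ee_pos: [657.2, 128.6, 51.7]
ee_rot: [179.9, -0.0, 81.1]
force: [3.4, -1.1, 2.5]
gripper_width: 63.2
gripper_force: 50.0
time_s: 15.65
ee_pos: [654.6, 128.5, 184.1]
ee_rot: [-179.8, 0.1, 81.1]
force: [-0.7, -0.1, -7.6]
gripper_width: 62.9
gripper_force: 50.0
```

```bash
python3 drive.py '[[[6, -38.8, 0], [0, 0, 0]], [[6, -38.8, 0], [0, 0, 0]], [[6, -38.8, 0], [0, 0, 0]], [[6, -38.8, 0], [0, 0, 0]], [[6, -38.8, 0], [0, 0, 0]], [[6, -38.8, 0], [0, 0, 0]], [[0, 0, 0], [0, 0, 0]], [[0, 0, 0], [0, 0, 0]]]' | grep pos
python3 - <<'E'
from h import *
im,m=snap("w4")
E
```

```text
ee_pos: [429.3, 199.8, 183.5]
```

View pics/w4.png

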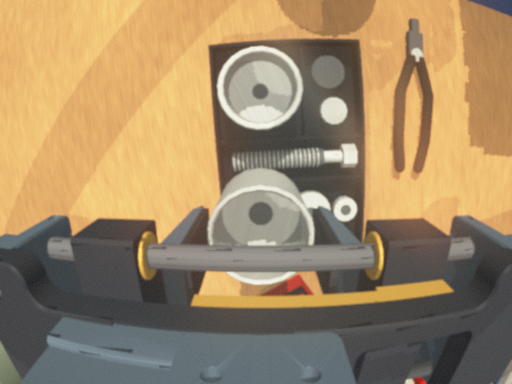

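Cup_a's rim is at about (260,88) in the tray. Cup_b hangs in the gripper with its rim at about (261,225).

Run:
```python
from h import *
for z in (62,66): rim("w4",(260,70),z,83)
im,m=load("w4")
# held cup rim: fit by hand points on the visible arc (outer edge)
s=env.state();print(s["ee_pos"])
h=s["ee_pos"][2]+11
for px in ((208,222),(314,222),(261,282)): print(np.round(onz("wrist",px,h,m),1))
```

```text
w4 z 62 ellipse [376.1 -13.8] [570.7 995. ] enc [ 319.9 -262.8] 1253.3 want 83 bbox (0, 45, 512, 339) camxy [440. 268.]
w4 z 66 ellipse [377. -10.] [562.9 981.4] enc [ 321.5 -255.6] 1236.1 want 83 bbox (0, 45, 512, 339) camxy [440. 268.]
[430.63019695 199.88282115 184.0415475 ]
[400.1 214.  195. ]
[460.4 204.7 195. ]
[424.1 170.  195. ]
```

```bash
cat >> h.py <<'E'
def rimbox(name,box,z,dia,thr=150):
    "circle from outer edge of the bright ring inside a pixel box"
    im,m=load(name); x0,y0,x1,y1=box
    h=cv2.cvtColor(im,cv2.COLOR_BGR2HSV); k=((h[...,1]<60)&(h[...,2]>thr)).astype(np.uint8)*255
    w=np.zeros_like(k); w[y0:y1,x0:x1]=k[y0:y1,x0:x1]
    cs,_=cv2.findContours(w,cv2.RETR_EXTERNAL,cv2.CHAIN_APPROX_NONE); c=max(cs,key=cv2.contourArea)
    p=np.array([onz("wrist",q[0].astype(float),z,m)[:2] for q in cv2.convexHull(c)]).astype(np.float32)
    e,ax,an=cv2.fitEllipse(p); C,r=cv2.minEnclosingCircle(p)
    print(name,"ellipse",np.round(e,1),np.round(ax,1),"enc",np.round(C,1),round(2*r,1),"want",dia,cv2.boundingRect(c))
E
python3 - <<'E'
from h import *
rimbox("w4",(213,41,308,137),66,83); rimbox("w4",(213,41,308,137),66,83,180)
rimbox("w3",(225,110,290,170),62,65)
rimbox("w2",(230,65,295,130),62,52)
rel((446,290.5,184))
E
```

```text
w4 ellipse [442.  296.6] [82.2 82.8] enc [442.  296.7] 83.0 want 83 (217, 45, 86, 85)
w4 ellipse [441.9 296.7] [81.3 81.7] enc [442.  296.7] 82.0 want 83 (217, 46, 86, 83)
w3 ellipse [656.4 127.1] [62.5 63.8] enc [656.6 127.1] 63.9 want 65 (232, 115, 51, 51)
w2 ellipse [ 487.  -220.4] [49.8 50.3] enc [ 487.1 -220.4] 50.6 want 52 (236, 73, 52, 51)
delta tool [91.9  1.2 -0.2]
```

```bash
python3 - <<'E'
from h import *
rel((442.2,298,128))
E
python3 drive.py '[[[45, -3, 0], [0, 0, 0]], [[45, -3, 0], [0, 0, 0]], [[8, 0, 0], [0, 0, 0]], [[0, 0, 25], [0, 0, 0]], [[0, 0, 25], [0, 0, 0]], [[0, 0, 0], [0, 0, 0]], [[0, 0, 0], [0, 0, 0]], [[0, 0, 0], [0, 0, 0]]]' | grep -E "pos|rot|force:"
python3 - <<'E'
from h import *
rel((442.2,298,118))
E
```

```text
delta tool [98.9 -3.6 55.8]
ee_pos: [442.3, 298.4, 137.0]
ee_rot: [179.9, -0.1, 81.0]
force: [0.3, 1.2, -6.7]
gripper_force: 50.0
delta tool [-0.4 -0.  19. ]
```

```bash
python3 drive.py '[[[0, 0, 8], [0, 0, 0]], [[0, 0, 6], [0, 0, 0]], [[0, 0, 4], [0, 0, 0]], [[0, 0, 3], [0, 0, 0]], [[0, 0, 3], [0, 0, 0]], [[0, 0, 0], [0, 0, 0]], [[0, 0, 0], [0, 0, 0]]]' | grep -E "pos|rot|force:"
python3 drive.py '[[[0, 0, 4], [0, 0, 0]], [[0, 0, 4], [0, 0, 0]], [[0, 0, 4], [0, 0, 0]], [[0, 0, 0], [0, 0, 0]], [[0, 0, 0], [0, 0, 0]]]' | grep -E "pos|rot|force:"
```

```text
ee_pos: [441.1, 298.1, 112.1]
ee_rot: [180.0, -0.0, 81.1]
force: [0.7, 0.5, -6.3]
gripper_force: 50.0
ee_pos: [440.9, 298.0, 99.8]
ee_rot: [-180.0, 0.0, 81.1]
force: [1.2, -0.9, -6.5]
gripper_force: 50.0
```

```bash
python3 drive.py '[[[0, 1, 4], [0, 0, 0]], [[0, 0, 6], [0, 0, 0]], [[0, 0, 6], [0, 0, 0]], [[0, 0, 5], [0, 0, 0]], [[0, 0, 4], [0, 0, 0]], [[0, 0, 0], [0, 0, 0]], [[0, 0, 0], [0, 0, 0]]]' | grep -E "pos|rot|force:"
python3 drive.py '[[[0, 0, 1.5], [0, 0, 0]], [[0, 0, 1], [0, 0, 0]], [[0, 0, 0], [0, 0, 0]], [[0, 0, 0], [0, 0, 0]]]' | grep -E "pos|force:"
```

```text
ee_pos: [442.0, 297.9, 75.0]
ee_rot: [-180.0, 0.0, 81.1]
force: [-0.0, -0.1, -6.8]
gripper_force: 50.0
ee_pos: [442.0, 297.9, 72.6]
force: [0.2, 0.5, -6.3]
gripper_force: 50.0
```

```bash
python3 drive.py '[[[0, 0, 1], [0, 0, 0]], [[0, 0, 0.5], [0, 0, 0]], [[0, 0, 0], [0, 0, 0]], [[0, 0, 0], [0, 0, 0]]]' | grep -E "pos|force:"
python3 drive.py '[[[0, 0, 0.5], [0, 0, 0]], [[0, 0, 0.5], [0, 0, 0]], [[0, 0, 0], [0, 0, 0]], [[0, 0, 0], [0, 0, 0]]]' | grep -E "pos|force:"
```

```text
ee_pos: [442.0, 297.9, 71.1]
force: [0.1, 0.0, -5.7]
gripper_force: 50.0
ee_pos: [442.0, 297.6, 70.7]
force: [-1.8, -4.4, 4.9]
gripper_force: 50.0
```

Landed at the expected height (70.7 against 69.7). I'll let go, rise and go to cup_c.

```bash
python3 drive.py '[[[0, 0, 0], [0, 0, 0]], [[0, 0, 0], [0, 0, 0]], [[0, 0, 0], [0, 0, 0]], [[0, 0, 0], [0, 0, 0]], [[0, 0, -10], [0, 0, 0]], [[0, 0, -40], [0, 0, 0]], [[0, 0, -45], [0, 0, 0]], [[0, 0, -45], [0, 0, 0]]]' 85 | grep -E "pos|width"
python3 drive.py '[[[0, 0, -45], [0, 0, 0]], [[0, 0, -10], [0, 0, 0]], [[-42, 10.4, 0], [0, 0, 0]], [[-42, 10.4, 0], [0, 0, 0]], [[-42, 10.4, 0], [0, 0, 0]], [[-42, 10.4, 0], [0, 0, 0]], [[-42, 10.4, 0], [0, 0, 0]], [[-42, 10.4, 0], [0, 0, 0]]]' | grep pos
python3 drive.py '[[[-42, 10.4, 0], [0, 0, 0]], [[-42, 10.4, 0], [0, 0, 0]], [[-42, 10.4, 0], [0, 0, 0]], [[-42, 10.4, 0], [0, 0, 0]], [[-42, 10.4, 0], [0, 0, 0]], [[-42, 10.4, 0], [0, 0, 0]], [[0, 0, 0], [0, 0, 0]], [[0, 0, 0], [0, 0, 0]]]' | grep pos
python3 - <<'E'
from h import *
rel((487,-220.4,51)); snap("w5"); rimbox("w5",(200,100,330,230),62,52); rim("w5",(263,190),62,52)
E
```

```text
ee_pos: [441.8, 297.9, 212.2]
gripper_width: 84.8
ee_pos: [464.1, 37.7, 265.2]
ee_pos: [486.7, -219.8, 264.6]
delta tool [ -0.7   0.7 213.6]
w5 ellipse [ 487.2 -218.2] [49.2 55.4] enc [ 487.6 -217.7] 55.2 want 52 (242, 148, 39, 43)
w5 z 62 ellipse [ 487.3 -218.1] [48.8 55.1] enc [ 487.4 -217.7] 55.7 want 52 bbox (242, 148, 40, 43) camxy [ 497. -152.]
```

```bash
python3 drive.py '[[[-0.5, 0.5, 40], [0, 0, 0]], [[0, 0, 45], [0, 0, 0]], [[0, 0, 45], [0, 0, 0]], [[0, 0, 30], [0, 0, 0]], [[0, 0, 20], [0, 0, 0]], [[0, 0, 15], [0, 0, 0]], [[0, 0, 10], [0, 0, 0]], [[0, 0, 0], [0, 0, 0]]]' 80 | grep -E "pos|force:"
python3 - <<'E'
from h import *
rel((487,-220.4,51.5))
E
```

```text
ee_pos: [486.8, -218.5, 59.3]
force: [-0.9, 0.2, -0.1]
gripper_force: 0.0
delta tool [-1.9  0.5  7.8]
```

```bash
python3 drive.py '[[[-1.5, 0.5, 7], [0, 0, 0]], [[0, 0, 0], [0, 0, 0]], [[0, 0, 0], [0, 0, 0]]]' | grep -E "pos|force:"
python3 drive.py '[[[0, 0, 0], [0, 0, 0]], [[0, 0, 0], [0, 0, 0]], [[0, 0, 0], [0, 0, 0]], [[0, 0, 0], [0, 0, 0]], [[0, 0, 0], [0, 0, 0]], [[0, 0, 0], [0, 0, 0]]]' 45 45 | grep -E "pos|force|width"
python3 drive.py '[[[0, 0, -5], [0, 0, 0]], [[0, 0, -15], [0, 0, 0]], [[0, 0, -40], [0, 0, 0]], [[0, 0, -45], [0, 0, 0]], [[0, 0, -45], [0, 0, 0]], [[0, 0, -45], [0, 0, 0]], [[0, 0, -45], [0, 0, 0]], [[0, 0, -15], [0, 0, 0]]]' | grep -E "pos|force|width"
```

```text
ee_pos: [488.0, -221.6, 53.6]
force: [0.1, -0.7, -0.5]
gripper_force: 0.0
ee_pos: [487.8, -221.6, 53.2]
force: [-0.4, 0.5, -0.1]
gripper_width: 50.1
gripper_force: 45.0
ee_pos: [488.9, -222.0, 313.1]
force: [0.6, -0.2, -4.0]
gripper_width: 50.0
gripper_force: 45.0
```

```bash
python3 drive.py '[[[40.8, -12.4, 0], [0, 0, 0]], [[40.8, -12.4, 0], [0, 0, 0]], [[40.8, -12.4, 0], [0, 0, 0]], [[40.8, -12.4, 0], [0, 0, 0]], [[40.8, -12.4, 0], [0, 0, 0]], [[40.8, -12.4, 0], [0, 0, 0]], [[40.8, -12.4, 0], [0, 0, 0]], [[40.8, -12.4, 0], [0, 0, 0]]]' | grep pos
python3 drive.py '[[[40.8, -12.4, 0], [0, 0, 0]], [[40.8, -12.4, 0], [0, 0, 0]], [[0, 0, 40], [0, 0, 0]], [[0, 0, 40], [0, 0, 0]], [[0, 0, 30], [0, 0, 0]], [[0, 0, 0], [0, 0, 0]], [[0, 0, 0], [0, 0, 0]]]' | grep pos
python3 - <<'E'
from h import *
im,m=snap("w6"); rimbox("w6",(213,41,308,139),80,65); rimbox("w6",(213,41,308,139),80,65,190); rimbox("w6",(213,41,308,139),66,83,150)
cv2.imwrite("pics/w6c.png",cv2.resize(im[20:180,160:370],(787,600)))
E
```

```text
ee_pos: [439.1, 117.8, 307.6]
ee_pos: [428.6, 200.9, 198.4]
w6 ellipse [441.9 295.4] [78.3 78.9] enc [441.8 295.4] 79.1 want 65 (219, 50, 82, 80)
w6 ellipse [441.8 295.8] [76.3 77.8] enc [441.8 295.3] 78.0 want 65 (220, 51, 81, 78)
w6 ellipse [442.  296.7] [82.1 82.7] enc [442.  296.7] 82.9 want 83 (219, 50, 82, 80)
```

View pics/w6c.png

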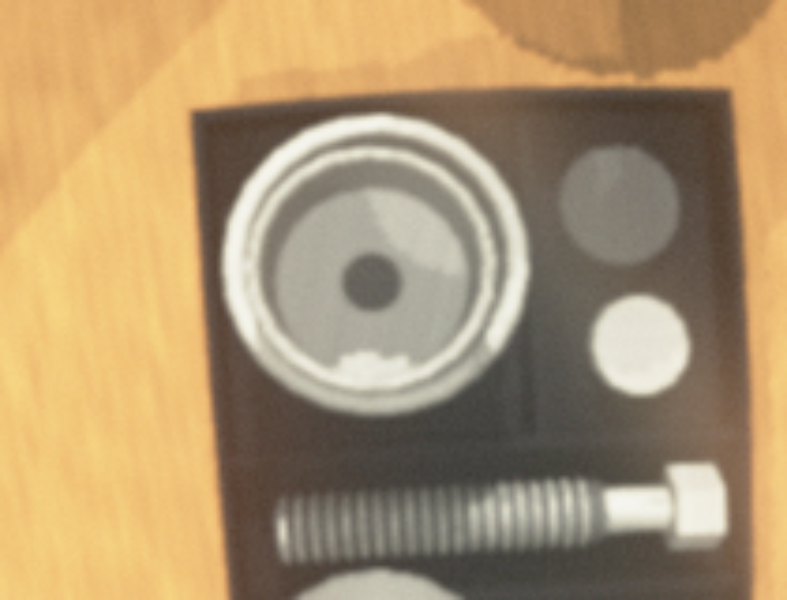

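The crop shows cup_b seated in cup_a: its rim spans about 244–497 by 146–393 in the crop, giving a centre of (258.9,91.9) in the full picture. Cup_a has not moved.

Run:
```python
from h import *
im,m=load("w6")
for z in (80,):
  q=[onz("wrist",(160+x/3.748,20+y/3.75),z,m) for x,y in((244,269),(497,269),(370,146),(370,393),(370.5,269.5))]
  print(np.round(q,1),np.linalg.norm(q[1]-q[0]),np.linalg.norm(q[2]-q[3]))
C=q[-1]; rel((C[0],C[1]-1,150))
```

```text
[[408.7 298.6  80. ]
 [472.8 288.4  80. ]
 [445.6 325.2  80. ]
 [435.5 261.3  80. ]
 [440.7 292.9  80. ]] 64.88406696549976 64.74736628454274
delta tool [91.3 -3.2 49.6]
```

```bash
cat >> h.py <<'E'
def hole(name,box,z,tcp=None):
    im,m=load(name); g=cv2.cvtColor(im,cv2.COLOR_BGR2GRAY); x0,y0,x1,y1=box; w=cv2.GaussianBlur(g[y0:y1,x0:x1],(3,3),0)
    t,k=cv2.threshold(w,0,255,cv2.THRESH_BINARY_INV+cv2.THRESH_OTSU)
    n,l,st,ce=cv2.connectedComponentsWithStats(k); 
    for i in range(1,n):
        if st[i,4]>15:
            p=ce[i]+[x0,y0]; q=onz("wrist",p,z,m); sc=np.linalg.norm(onz("wrist",p+[.5,0],z,m)-onz("wrist",p-[.5,0],z,m))
            print(name,"hole px",np.round(p,1),"dia",np.round(2*np.sqrt(st[i,4]/np.pi)*sc,1),st[i,:5],"xy",np.round(q,1))
E
python3 - <<'E'
from h import *
print("b nested w6"); hole("w6",(246,82,272,108),32)
print("a w4"); hole("w4",(247,76,274,106),18)
print("b w3"); hole("w3",(247,127,270,150),14)
print("c w2"); hole("w2",(251,88,274,115),14)
print("b held w4, tcp 430.6,199.9"); hole("w4",(244,197,278,229),184.0-51.7+14)
s=env.state()["ee_pos"]; print("c held w6",s); hole("w6",(244,195,280,232),s[2]-53.2+14)
E
```

```text
b nested w6
w6 hole px [258.7  94.8] dia 17.9 [  5   5  16  16 201] xy [440.3 293.6  32. ]
a w4
w4 hole px [259.6  91.2] dia 17.8 [  5   8  16  16 201] xy [441.8 296.1  18. ]
b w3
w3 hole px [257.3 138. ] dia 18.1 [  4   5  13  13 133] xy [656.3 126.9  14. ]
c w2
w2 hole px [261.1 100.8] dia 17.4 [  3   6  15  15 187] xy [ 486.9 -220.3   14. ]
b held w4, tcp 430.6,199.9
w4 hole px [260.4 213.2] dia 17.3 [  5   5  24  23 435] xy [428.  198.6 146.3]
c held w6 [429.49669976 201.18188133 199.48400745]
w6 hole px [260.4 208.6] dia 17.7 [  5   2  24  24 453] xy [428.  202.9 160.3]
```

```bash
python3 - <<'E'
from h import *
rel((440.9,292.4,145))
E
python3 drive.py '[[[45, -1.5, 0], [0, 0, 0]], [[45, -1.5, 0], [0, 0, 0]], [[2, 0, 20], [0, 0, 0]], [[0, 0, 25], [0, 0, 0]], [[0, 0, 5], [0, 0, 0]], [[0, 0, 0], [0, 0, 0]], [[0, 0, 0], [0, 0, 0]]]' | grep -E "pos|rot|force:"
python3 - <<'E'
from h import *
rel((440.9,292.4,138))
E
```

```text
delta tool [91.8 -3.  54.6]
ee_pos: [441.1, 292.6, 150.0]
ee_rot: [179.8, -0.1, 81.0]
force: [-0.6, -0.6, -3.9]
gripper_force: 45.0
delta tool [-0.2 -0.2 12. ]
```

```bash
python3 drive.py '[[[0, 0, 8], [0, 0, 0]], [[0, 0, 5], [0, 0, 0]], [[0, 0, 3], [0, 0, 0]], [[0, 0, 3], [0, 0, 0]], [[0, 0, 0], [0, 0, 0]], [[0, 0, 0], [0, 0, 0]]]' | grep -E "pos|force:"
python3 drive.py '[[[0, 0, 3], [0, 0, 0]], [[0, 0, 3], [0, 0, 0]], [[0, 0, 0], [0, 0, 0]], [[0, 0, 0], [0, 0, 0]]]' | grep -E "pos|force:"
python3 drive.py '[[[0, 0, 3], [0, 0, 0]], [[0, 0, 3], [0, 0, 0]], [[0, 0, 0], [0, 0, 0]], [[0, 0, 0], [0, 0, 0]]]' | grep -E "pos|force:"
```

```text
ee_pos: [439.9, 292.2, 129.0]
force: [0.3, -0.1, -3.0]
gripper_force: 45.0
ee_pos: [439.8, 292.1, 122.9]
force: [0.9, -0.3, -4.3]
gripper_force: 45.0
ee_pos: [439.8, 292.1, 116.9]
force: [-0.2, -0.2, -3.8]
gripper_force: 45.0
```

```bash
python3 drive.py '[[[0, 1, 4], [0, 0, 0]], [[0, 0, 5], [0, 0, 0]], [[0, 0, 5], [0, 0, 0]], [[0, 0, 5], [0, 0, 0]], [[0, 0, 4], [0, 0, 0]], [[0, 0, 3], [0, 0, 0]], [[0, 0, 0], [0, 0, 0]], [[0, 0, 0], [0, 0, 0]]]' | grep -E "pos|force:"
python3 drive.py '[[[0, 0, 1], [0, 0, 0]], [[0, 0, 1], [0, 0, 0]], [[0, 0, 0], [0, 0, 0]], [[0, 0, 0], [0, 0, 0]]]' | grep -E "pos|force:"
python3 drive.py '[[[0, 0, 0.5], [0, 0, 0]], [[0, 0, 0.5], [0, 0, 0]], [[0, 0, 0], [0, 0, 0]], [[0, 0, 0], [0, 0, 0]]]' | grep -E "pos|force:"
```

```text
ee_pos: [440.9, 292.1, 91.1]
force: [-1.0, -0.4, -3.5]
gripper_force: 45.0
ee_pos: [440.9, 292.0, 89.1]
force: [-0.2, 0.6, -4.4]
gripper_force: 45.0
ee_pos: [440.8, 292.0, 88.0]
force: [0.4, -0.1, -3.5]
gripper_force: 45.0
```

```bash
python3 drive.py '[[[0, 0, 0.5], [0, 0, 0]], [[0, 0, 0.5], [0, 0, 0]], [[0, 0, 0], [0, 0, 0]], [[0, 0, 0], [0, 0, 0]]]' | grep -E "pos|force:"
python3 drive.py '[[[0, 0, 0.5], [0, 0, 0]], [[0, 0, 0], [0, 0, 0]], [[0, 0, 0], [0, 0, 0]]]' | grep -E "pos|force:"
```

```text
ee_pos: [440.8, 292.0, 87.0]
force: [0.9, 0.5, -3.5]
gripper_force: 45.0
ee_pos: [440.8, 292.0, 86.5]
force: [0.0, 0.2, -3.5]
gripper_force: 45.0
```

```bash
python3 drive.py '[[[0, 0, 0.5], [0, 0, 0]], [[0, 0, 0], [0, 0, 0]], [[0, 0, 0], [0, 0, 0]]]' | grep -E "pos|force:"
```

```text
ee_pos: [440.8, 292.0, 86.0]
force: [-0.0, -0.8, -3.2]
gripper_force: 45.0
```

```bash
python3 drive.py '[[[0, 0, 0.4], [0, 0, 0]], [[0, 0, 0], [0, 0, 0]], [[0, 0, 0], [0, 0, 0]]]' | grep -E "pos|force:"
python3 drive.py '[[[0, 0, 0.3], [0, 0, 0]], [[0, 0, 0], [0, 0, 0]], [[0, 0, 0], [0, 0, 0]]]' | grep -E "pos|force:"
```

```text
ee_pos: [440.8, 292.0, 85.6]
force: [0.6, 1.0, -3.9]
gripper_force: 45.0
ee_pos: [440.9, 292.0, 85.4]
force: [-0.6, -0.9, -4.5]
gripper_force: 45.0
```

```bash
for i in 1 2; do python3 drive.py '[[[0, 0, 0.4], [0, 0, 0]], [[0, 0, 0], [0, 0, 0]], [[0, 0, 0], [0, 0, 0]]]' | grep -E "pos|force:"; done
```

```text
ee_pos: [440.9, 291.9, 85.3]
force: [-1.3, -1.7, 1.3]
gripper_force: 45.0
ee_pos: [440.9, 291.9, 85.2]
force: [-1.3, -2.7, 6.5]
gripper_force: 45.0
```

```bash
python3 drive.py '[[[0, 0, 0], [0, 0, 0]], [[0, 0, 0], [0, 0, 0]], [[0, 0, 0], [0, 0, 0]], [[0, 0, -10], [0, 0, 0]], [[0, 0, -40], [0, 0, 0]], [[0, 0, -45], [0, 0, 0]], [[0, 0, -45], [0, 0, 0]], [[0, 0, -45], [0, 0, 0]]]' 75 | grep -E "pos|width"
python3 drive.py '[[[-36.6, 25.9, 0], [0, 0, 0]], [[-36.6, 25.9, 0], [0, 0, 0]], [[-36.6, 25.9, 0], [0, 0, 0]], [[-36.6, 25.9, 0], [0, 0, 0]], [[-36.6, 25.9, 0], [0, 0, 0]], [[-36.6, 25.9, 0], [0, 0, 0]], [[-36.6, 25.9, 0], [0, 0, 0]], [[-36.6, 25.9, 0], [0, 0, 0]]]' | grep pos
python3 drive.py '[[[-36.6, 25.9, 0], [0, 0, 0]], [[-36.6, 25.9, 0], [0, 0, 0]], [[-36.6, 25.9, 0], [0, 0, 0]], [[-36.6, 25.9, 0], [0, 0, 0]], [[0, 0, 25], [0, 0, 0]], [[0, 0, 25], [0, 0, 0]], [[0, 0, 0], [0, 0, 0]], [[0, 0, 0], [0, 0, 0]]]' | grep -E "pos|time"
python3 - <<'E'
from h import *
im,m=snap("w7"); h=steel(im); h[215:]=0
cs,_=cv2.findContours(h,cv2.RETR_EXTERNAL,cv2.CHAIN_APPROX_NONE)
for c in cs:
    b=cv2.boundingRect(c)
    if 300<cv2.contourArea(c)<4000: print(b,np.round(onz("wrist",(b[0]+b[2]/2,b[1]+b[3]/2),62,m),1))
E
```

```text
ee_pos: [440.7, 292.0, 272.2]
gripper_width: 75.0
ee_pos: [600.7, -31.1, 270.4]
time_s: 35.2
ee_pos: [679.8, -190.0, 220.2]
(53, 157, 25, 58) [ 421.2 -157.6   62. ]
(241, 102, 35, 34) [ 687.2 -124.2   62. ]
(33, 39, 32, 43) [429.6  13.5  62. ]
(122, 8, 56, 58) [579.7  -4.6  62. ]
(250, 0, 63, 16) [732.5  -0.9  62. ]
(70, 0, 80, 51) [529.5  27.   62. ]
```

Run:
```python
from h import *
rimbox("w7",(236,97,281,141),62,39,130); hole("w7",(250,110,268,128),14)
rel((688,-124.5,52.5)); print(env.state()["qpos"])
```

```text
w7 ellipse [ 687.1 -123.5] [36.9 37.4] enc [ 687.2 -123.6] 37.7 want 39 (242, 102, 34, 34)
w7 hole px [258.5 118.3] dia 17.2 [  2   2  14  14 148] xy [ 687.  -123.7   14. ]
delta tool [ 66.   -3.  168.8]
[-1.65361479e+01  3.02901347e+01  6.93000197e+01 -2.24194152e-03
  8.02733549e+01 -7.62594819e+00]
```

```bash
python3 drive.py '[[[33, -1.7, 0], [0, 0, 0]], [[33, -1.7, 0], [0, 0, 0]], [[0, 0, 40], [0, 0, 0]], [[0, 0, 45], [0, 0, 0]], [[0, 0, 35], [0, 0, 0]], [[0, 0, 20], [0, 0, 0]], [[0, 0, 10], [0, 0, 0]], [[0, 0, 0], [0, 0, 0]]]' 70 | grep -E "pos|force:"
python3 - <<'E'
from h import *
rel((687.3,-123.6,52))
E
```

```text
ee_pos: [686.9, -124.1, 69.9]
force: [-0.2, 0.0, -0.4]
gripper_force: 0.0
delta tool [ 0.6  0.3 17.9]
```

```bash
python3 drive.py '[[[0, 0.4, 10], [0, 0, 0]], [[0, 0, 6], [0, 0, 0]], [[0, 0, 0], [0, 0, 0]], [[0, 0, 0], [0, 0, 0]]]' | grep -E "pos|force:"
python3 drive.py '[[[0, 0, 0], [0, 0, 0]], [[0, 0, 0], [0, 0, 0]], [[0, 0, 0], [0, 0, 0]], [[0, 0, 0], [0, 0, 0]], [[0, 0, 0], [0, 0, 0]], [[0, 0, 0], [0, 0, 0]], [[0, 0, 0], [0, 0, 0]]]' 32 40 | grep -E "pos|force|width"
python3 drive.py '[[[0, 0, -5], [0, 0, 0]], [[0, 0, -15], [0, 0, 0]], [[0, 0, -40], [0, 0, 0]], [[0, 0, -45], [0, 0, 0]], [[0, 0, -45], [0, 0, 0]], [[0, 0, -45], [0, 0, 0]], [[0, 0, -45], [0, 0, 0]], [[0, 0, -40], [0, 0, 0]]]' | grep -E "time|pos|force|width"
```

```text
ee_pos: [687.2, -124.5, 54.0]
force: [0.1, -0.8, -0.3]
gripper_force: 0.0
ee_pos: [687.3, -124.5, 53.8]
force: [0.6, 0.5, -0.1]
gripper_width: 36.9
gripper_force: 40.0
time_s: 37.95
ee_pos: [686.4, -124.3, 337.5]
force: [0.7, -0.2, -2.5]
gripper_width: 36.8
gripper_force: 40.0
```

```bash
python3 drive.py '[[[31.2, -33.7, 0], [0, 0, 0]], [[31.2, -33.7, 0], [0, 0, 0]], [[31.2, -33.7, 0], [0, 0, 0]], [[31.2, -33.7, 0], [0, 0, 0]], [[31.2, -33.7, 0], [0, 0, 0]], [[31.2, -33.7, 0], [0, 0, 0]], [[31.2, -33.7, 0], [0, 0, 0]], [[31.2, -33.7, 0], [0, 0, 0]]]' | grep pos
python3 drive.py '[[[31.2, -33.7, 0], [0, 0, 0]], [[0, 0, 45], [0, 0, 0]], [[0, 0, 45], [0, 0, 0]], [[0, 0, 30], [0, 0, 0]], [[0, 0, 0], [0, 0, 0]], [[0, 0, 0], [0, 0, 0]], [[0, 0, 0], [0, 0, 0]]]' | grep pos
python3 - <<'E'
from h import *
snap("w8"); s=env.state()["ee_pos"]; print(s)
hole("w8",(244,75,278,108),46); print("held"); hole("w8",(244,185,280,225),s[2]-53.8+14)
E
```

```text
ee_pos: [457.5, 165.0, 334.6]
ee_pos: [432.4, 200.6, 216.1]
[432.40911998 200.53357609 216.00491197]
w8 hole px [261.3  80. ] dia 15.2 [  0   0  32  23 143] xy [450.6 310.5  46. ]
w8 hole px [254.6  96.5] dia 18.5 [  3  14  16  16 210] xy [440.2 292.9  46. ]
held
w8 hole px [245.9 186.1] dia 3.4 [ 0  0  6  4 17] xy [424.2 220.8 176.2]
w8 hole px [277.2 186.5] dia 3.7 [30  0  6  5 20] xy [446.7 216.9 176.2]
w8 hole px [261.  217.4] dia 18.8 [  0  24  36  16 494] xy [431.4 195.2 176.2]
```

Run:
```python
from h import *
for b in ((248,196,276,232),(246,196,278,236)): hole("w8",b,216-53.8+14); print()
im,m=load("w8"); g=cv2.cvtColor(im,cv2.COLOR_BGR2GRAY); print(g[184:246:2,236:288:4])
```

```text
w8 hole px [261.4 220.5] dia 21.0 [  0  13  28  23 613] xy [431.2 192.8 176.2]

w8 hole px [261.3 222.7] dia 24.3 [  0  13  32  27 814] xy [430.9 191.  176.2]

[[ 74  71  70 101 175 189 192 197 183 155  76  67  70]
 [ 72  72 100 164 187 195 195 196 192 188 126  72  71]
 [ 74 117 158 179 188 189 193 195 191 191 177  88  71]
 [ 98 210 175 183 186 191 197 195 191 187 185 148  81]
 [184 221 171 186 188 194 195 196 193 187 186 177  79]
 [235 179 173 186 189 193 198 196 195 188 188 176  92]
 [238 161 178 183 188 192 199 194 193 189 186 176 124]
 [234 164 182 190 191 196 199 196 194 188 187 179 154]
 [225 168 181 187 191 196 196 198 193 189 187 178 163]
 [204 172 182 190 198 205 216 221 195 188 187 178 167]
 [181 173 183 211 230 234 240 240 230 205 187 177 167]
 [163 178 204 234 237 235 237 236 238 234 220 180 171]
 [163 191 231 234 215 204 182 186 225 234 233 197 170]
 [167 223 233 209 138 125 107 115 156 202 229 227 172]
 [189 229 215 156  97  95  95  96 104 132 197 232 204]
 [218 220 166 157  95  96  95  93  95 135 158 221 227]
 [227 192 156 160 110  94  94  95  95 156 161 202 229]
 [226 157 145 163 142 100  94  95 117 160 158 159 221]
 [217 134 127 158 159 135 107 118 151 159 152 121 220]
 [194 120 120 155 162 159 156 157 161 158 129 119 213]
 [171 119 121 135 156 159 165 158 162 150 118 114 188]
 [164 121 124 124 137 159 161 157 149 124 118 115 165]
 [151 120 124 125 124 133 133 135 119 115 118 114 138]
 [147 123 122 120 121 120 119 119 118 115 118 115 137]
 [136 120 126 123 119 118 120 119 118 119 111 114 141]
 [140 122 123 120 120 118 119 119 117 114 114 117 139]
 [158 141 134 126 117 121 116 119 122 121 134 138 146]
 [185 158 171 172 144 168 149 148 175 151 168 152 161]
 [205 164 178 184 186 190 192 191 191 180 168 154 195]
 [220 162 179 184 189 190 193 193 184 182 166 154 221]
 [215 159 168 172 176 180 178 179 173 166 155 149 217]]
```

Run:
```python
from h import *
im,m=load("w8")
q=onz("wrist",(260.7,208.4),176.2,m); e=onz("wrist",(260.7,220.5),176.2,m); print(q,np.linalg.norm(q-e))
s=env.state()["ee_pos"]; t=s+np.array([440.2-1-q[0],292.9+.15-q[1],0]); print(t); rel((t[0],t[1],160))
```

```text
[432.21896345 202.29932239 176.2       ] 9.55476860532231
[439.39015653 291.28425371 216.00491197]
delta tool [90.6 -7.5 56.2]
```

```bash
python3 drive.py '[[[45, -3, 0], [0, 0, 0]], [[45, -3, 0], [0, 0, 0]], [[1, 0, 20], [0, 0, 0]], [[0, 0, 25], [0, 0, 0]], [[0, 0, 5], [0, 0, 0]], [[0, 0, 0], [0, 0, 0]], [[0, 0, 0], [0, 0, 0]]]' | grep -E "pos|force:"
python3 - <<'E'
from h import *
rel((440.9,291.7,152))
E
```

```text
ee_pos: [440.2, 291.2, 165.3]
force: [-0.0, -0.2, -1.8]
gripper_force: 40.0
delta tool [ 0.6  0.6 13.3]
```

```bash
python3 drive.py '[[[0.4, 1.2, 8], [0, 0, 0]], [[0, 0, 6], [0, 0, 0]], [[0, 0, 3], [0, 0, 0]], [[0, 0, 3], [0, 0, 0]], [[0, 0, 0], [0, 0, 0]], [[0, 0, 0], [0, 0, 0]]]' | grep -E "pos|force:"
python3 drive.py '[[[0, 0, 3], [0, 0, 0]], [[0, 0, 3], [0, 0, 0]], [[0, 0, 0], [0, 0, 0]], [[0, 0, 0], [0, 0, 0]]]' | grep -E "pos|force:"
python3 drive.py '[[[0, 0, 3], [0, 0, 0]], [[0, 0, 3], [0, 0, 0]], [[0, 0, 0], [0, 0, 0]], [[0, 0, 0], [0, 0, 0]]]' | grep -E "pos|force:"
```

```text
ee_pos: [440.4, 291.1, 143.6]
force: [-0.0, 1.1, -2.7]
gripper_force: 40.0
ee_pos: [440.3, 291.0, 137.4]
force: [0.3, -0.7, -1.8]
gripper_force: 40.0
ee_pos: [440.3, 291.0, 131.4]
force: [0.4, 0.7, -2.6]
gripper_force: 40.0
```

Free entry again; on down to home (TCP about 99.8).

```bash
python3 drive.py '[[[0.6, 0.6, 5], [0, 0, 0]], [[0, 0, 6], [0, 0, 0]], [[0, 0, 6], [0, 0, 0]], [[0, 0, 5], [0, 0, 0]], [[0, 0, 4], [0, 0, 0]], [[0, 0, 2], [0, 0, 0]], [[0, 0, 0], [0, 0, 0]], [[0, 0, 0], [0, 0, 0]]]' | grep -E "time|pos|force:"
python3 drive.py '[[[0, 0, 1], [0, 0, 0]], [[0, 0, 0.7], [0, 0, 0]], [[0, 0, 0], [0, 0, 0]], [[0, 0, 0], [0, 0, 0]]]' | grep -E "pos|force:"
python3 drive.py '[[[0, 0, 0.5], [0, 0, 0]], [[0, 0, 0], [0, 0, 0]], [[0, 0, 0], [0, 0, 0]]]' | grep -E "pos|force:"
```

```text
time_s: 42.4
ee_pos: [441.2, 291.7, 103.7]
force: [-0.3, 0.1, -3.3]
gripper_force: 40.0
ee_pos: [441.1, 291.6, 101.9]
force: [0.3, 1.3, -2.7]
gripper_force: 40.0
ee_pos: [441.1, 291.6, 101.4]
force: [0.5, 0.4, -1.5]
gripper_force: 40.0
```

```bash
for i in 1 2; do python3 drive.py '[[[0, 0, 0.4], [0, 0, 0]], [[0, 0, 0], [0, 0, 0]], [[0, 0, 0], [0, 0, 0]]]' | grep -E "pos|force:"; done
```

```text
ee_pos: [441.1, 291.6, 100.9]
force: [-0.4, -0.2, -2.4]
gripper_force: 40.0
ee_pos: [441.0, 291.6, 100.5]
force: [0.8, -0.4, -2.2]
gripper_force: 40.0
```

```bash
for i in 1 2; do python3 drive.py '[[[0, 0, 0.4], [0, 0, 0]], [[0, 0, 0], [0, 0, 0]], [[0, 0, 0], [0, 0, 0]]]' | grep -E "pos|force:"; done
```

```text
ee_pos: [441.1, 291.6, 100.2]
force: [0.4, -0.5, -1.8]
gripper_force: 40.0
ee_pos: [441.1, 291.6, 99.8]
force: [0.2, 0.2, -0.4]
gripper_force: 40.0
```

```bash
python3 drive.py '[[[0, 0, 0.4], [0, 0, 0]], [[0, 0, 0], [0, 0, 0]], [[0, 0, 0], [0, 0, 0]]]' | grep -E "pos|force:"
python3 drive.py '[[[0, 0, 0], [0, 0, 0]], [[0, 0, 0], [0, 0, 0]], [[0, 0, 0], [0, 0, 0]], [[0, 0, -10], [0, 0, 0]], [[0, 0, -40], [0, 0, 0]], [[0, 0, -45], [0, 0, 0]], [[0, 0, -40], [0, 0, 0]], [[0, 0, 0], [0, 0, 0]]]' 65 | grep -E "pos|width"
python3 drive.py '[[[-40, 0, 0], [0, 0, 0]], [[-40, 0, 0], [0, 0, 0]], [[-10, 0, 0], [0, 0, 0]], [[0, 0, 0], [0, 0, 0]], [[0, 0, 0], [0, 0, 0]]]' | grep -E "pos|time"
python3 - <<'E'
from h import *
im,m=snap("w9"); sc=imaging.grab_frame("scene"); sd=imaging.grab_frame("side")
a=cv2.resize(im[20:180,180:340],(380,380)); b=cv2.resize(sd[260:360,190:290],(380,380)); 
cv2.imwrite("pics/fin.png",np.hstack([a,b])); cv2.imwrite("pics/scF.png",sc); cv2.imwrite("pics/sdF.png",sd)
E
```

```text
ee_pos: [441.2, 291.6, 99.7]
force: [-0.5, -0.4, 2.8]
gripper_force: 40.0
ee_pos: [444.0, 293.5, 241.2]
gripper_width: 64.7
time_s: 45.9
ee_pos: [427.4, 203.3, 234.4]
```

View pics/fin.png

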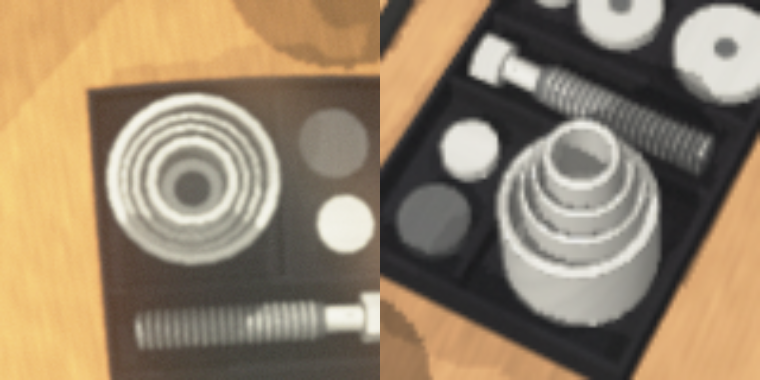

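The last picture shows all four cups nested mouth up in the tray's pocket, with even steps between their rims (rings centred at about (192,180) on the left and (580,200) on the right). Nothing is touching the robot.

```bash
python3 -c "
from workcell import env, imaging
print(env.job_done())"
```

```text
the job is handed in; nothing more can be done
None
```

I stood the tipped cup upright and released it, then nested all four cups mouth up and fully home in the tray's pocket; the job was handed in at about 46 s, with no verdict returned.

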